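Fold the parts flap down and shut the case

TASK

Get the open grey parts case ready for transport: push its upright metal flap all the way down over the parts, and only then swing the lid over and press it fully shut. Do it with pushes of the fingertips only: do not pinch or lift anything, leave the case standing where it is, do not press hard, leave the parts in it and do not disturb the other things on the bench. Finish with the hand clear.

Things in the scene. Friction and masses are not known exactly. Their poses are not given: they have to be found in the camera images.
- case: Grey plastic case, 150 (x) x 190 (y) x 60 mm high, walls 5 mm, loose and heavy (1.8-2.9 kg) on a low grey board whose top is 72 mm above the bench. Origin: centre of the underside; x points from the front (two steel catches, no moving parts) to the lid hinge, y towards the side where the flap is hinged, z up. A divider 43 mm high at y = 0 halves it. The hand may push inside it.
- flap (a joint): Aluminium flap inside the case: hinge line along the case's x axis through y = +86 mm, z = 47 mm of the case frame. Value in rad: 0 = flat down over the +y half, 1.57 = upright; starts 1.3-1.65, stop 1.70. The stiff hinge keeps it at any angle; under 1 N at the edge moves it, down to the stop at 0.
- flap_edge (a point): Middle of the flap's free edge, on its outer face (up when down, towards the case's +y when upright), 91 mm from the hinge line. The flap is 4 mm thick (2 mm each side of the hinge line) and 108 mm long along the hinge, centred at case x = 0; its last 9 mm are a tab 40 mm wide.
- lid (a joint): Flat grey lid of the case: hinge line along the case's y axis through x = +79 mm, z = 62 mm of the case frame. Value in rad: 0 = shut flush, 1.57 = upright, more leans away; starts 1.5-1.85, stop 1.95. The stiff hinge keeps it at any angle, it does not fall; 1 to 3 N at the free edge moves it, down to the stop at 0.
- lid_edge (a point): Middle of the lid's free edge, on its outer face (up when shut, away from the front when upright), 158 mm from the hinge line. The outer face is smooth, 194 mm wide, 4 mm outside the hinge line; the lid is 6 mm thick with a 9 mm lip on the inner side of this edge.
- terminal_a: Green terminal block 12x30x11 mm lying in the flap half of the case; stays there. Origin centre of its underside.
- cap_a: Black capacitor 10x35x10 mm lying in the flap half of the case; stays there. Origin centre of its underside.
- terminal_b: Green terminal block 12x38x11 mm lying in the other half of the case; stays there. Origin centre of its underside.
- cap_b: Black capacitor 10x35x10 mm lying in the other half of the case; stays there. Origin centre of its underside.
- screwdriver: Bystander: small screwdriver 22x178x23 mm on the board right of the case, long axis y. Origin centre of its underside.
- pliers: Bystander: flush cutters 170x55x14 mm behind the case, long axis x. Origin centre of the underside.
- tip_case: Bystander: small closed blue-grey box 70x90x29 mm left of the case. Origin centre of the underside.
- solder_spool: Bystander: spool 59x72x41 mm left of the case. Origin centre of the underside.
- tape_roll: Bystander: roll of tape, 100 mm across, 19 mm high, lying flat behind the case. Origin centre of the underside.

How it is judged:
By the outcome, as a careful person would: the job done as asked, in the order asked, and still so for the second after the job is handed in, with the robot touching nothing.
It also fails if it takes over 56 s, if anything falls off the work surface, if the arm or the gripper's body presses on something with over 40 N, if the wrist force passes 120 N, or if a joint passes its speed limit or range.

ROBOT

A 6-joint arm with a two-finger parallel gripper is mounted at the origin on the work surface; the furniture and walls round the work are solid. World frame = base frame: x ahead of the robot, y to its left, z up, the work surface at z = 0. Lengths are in m, angles in rad, forces in N, time in s.
With the tool pointing down it reaches from about 0.3 to 0.775 m from the base axis. Payload 14.6 kg.
Tool frame: the origin (TCP) lies at the very end of the fingers, on their centre line; the grasp point (between the pads) lies 19 mm behind it (ctrl.hold_point_z is the distance from the TCP to the grasp point, in m); x points along the fingers, y is the direction in which the jaws open and shut, and the axes are right-handed (so a half turn about x gives the same grasp; the last joint's range is limited). The gripper opens to 94 mm and grips with 3 to 60 N. Pads are 16 mm wide; open, the fingers measure 119 mm over their backs; the gripper's body (75 mm by 177 mm) begins 78 mm behind the grasp point.
Start: joints at [-1.347, 0.3, 1.521, -0, 1.321, -0.067], TCP at [0.158, -0.527, 0.205] pointing down, gripper open.
Joint ranges: [-3.03, 3.03], [-0.79, 2.21], [0.23, 2.52], [-1.04, 4.18], [0, 3.07], [-2.55, 2.55]. Speed limits (rad/s): [2.22, 2.22, 2.57, 3.14, 3.14, 3.14].

INTERFACE

Orientations are given as [roll, pitch, yaw] about the fixed x, y, z axes, in that order (R = Rz(yaw) Ry(pitch) Rx(roll)).
In Python, from station import get_obs, camera, ticket, ctrl gives the robot as it stands.
- The arm moves only by the tool step_arm, never from a script. Its argument "motion" is a list that holds one entry, the list of rows, each a list of 6 numbers: the shift along the tool's x, y, z in m, then the turn, a rotation vector about the tool's x, y, z in degrees. A call has 1 to 12 rows; each row shifts and turns the commanded pose from where the row before left it, along the tool's axes as they then stand; what a row does not reach is not made up. A row lasts 1/8 s, in which the tool goes at most 62.5 mm and 10.7 degrees, less where a joint would pass 70% of its speed; a pose out of reach is approached as far as the arm can. A call is refused whole if a number of a shift passes 0.0625 or a number of a turn 10.7, either way. A call with a gripper value outside its range is refused whole. "fingers" is the finger opening in m, from 0 to 0.094, set as the call begins (left out, the last holds). The fingers move at their own pace and stop on an object; "squeeze" is the grip in N (left out, the last holds). Time passes only in rows, so rows that do not move let the fingers close. It gives the time, the measured TCP pose, the force and the opening at its end, in the units of the state.
- get_obs(): the state, without advancing time (a new reading comes with each control period).
- camera(name): name is "scene" or "top"; returns a dict with "pixels" (384x512x3 uint8, red, green, blue), "fx", "fy", "cx", "cy" (pixels), "k1" (the pictures are not rectified: a ray, as slopes to the right and down, at radius r is drawn at 1 + k1 r^2 times it, then the intrinsics apply), "extrinsics" (4x4, takes a point from world to camera coordinates). Camera axes: x right, y up, looking along -z (the intrinsics and any distortion apply to the point x, -y, -z); pixel columns grow to the right and rows downward; lengths in m; the calibration is good to about 2 mm. A picture is of the moment at which its call begins. There is no depth.
- ticket.hand_in(): hands the job in, once; it reports no verdict.
The state is a dict: "time_s": time; "qpos": joint angles; "joint_vel": joint speeds; "tau": joint torques, N m; "ee_pos": TCP position; "eef_rot": TCP orientation; "force": force on the tool from outside, world axes, zero at the start; "moment": the same for the moment, N m; "grip_width": finger opening in m.
Only numpy, scipy, OpenCV 4.12 (cv2) and the standard library are available. Lean on these libraries where they do the work, as an engineer would, in place of code of your own. Each camera call takes 0.05 s, during which the arm holds its last target.

## Working session

There is one attempt and no reset: what is moved stays moved. The work goes in short steps, Python scripts to look and compute and a tool call to move; the robot and the scene stay as the last step left them, time stands still between calls to the robot, and variables do not carry over. Pictures are saved under pics/ and viewed, and the job is handed in when it is done.

Besides the shell and the picture viewer there is one more tool, called after "Emit:" as name(argument=value, ...) on one line, values as JSON. step_arm: Moves the arm, as the interface text tells. Its arguments: {"type":"object","properties":{"motion":{"type":"array","items":{"type":"array","items":{"type":"array","items":{"type":"number"}}}},"fingers":{"type":"number"},"squeeze":{"type":"number"}},"required":["motion"]}

```bash
ls; mkdir -p pics; cat > h.py <<'E'
import numpy as np,cv2
from station import get_obs,camera,ticket,ctrl
def snap(n,f):
    c=camera(n); cv2.imwrite('pics/'+f,cv2.cvtColor(c['pixels'],cv2.COLOR_RGB2BGR)); np.savez('pics/'+f+'.npz',**{k:np.array(v) for k,v in c.items()}); return c
def load(f): return dict(np.load('pics/'+f+'.npz'))
def proj(c,P):
    P=np.atleast_2d(P); E=np.array(c['extrinsics']); q=P@E[:3,:3].T+E[:3,3]
    a=q[:,0]/-q[:,2]; b=-q[:,1]/-q[:,2]; s=1+c['k1']*(a*a+b*b)
    return np.c_[c['fx']*a*s+c['cx'],c['fy']*b*s+c['cy']]
def ray(c,u,v):
    K=np.array([[c['fx'],0,c['cx']],[0,c['fy'],c['cy']],[0,0,1]],float)
    p=cv2.undistortPoints(np.array([[[u,v]]],float),K,np.array([float(c['k1']),0,0,0]))[0,0]
    # model is forward polynomial, same as cv2 k1
    E=np.array(c['extrinsics']); d=E[:3,:3].T@np.array([p[0],-p[1],-1]); o=-E[:3,:3].T@E[:3,3]
    return o,d
def onz(c,u,v,z):
    o,d=ray(c,u,v); return o+d*(z-o[2])/d[2]
def tri(c1,p1,c2,p2):
    o1,d1=ray(c1,*p1);o2,d2=ray(c2,*p2)
    s=np.linalg.lstsq(np.c_[d1,-d2],o2-o1,rcond=None)[0]
    a=o1+s[0]*d1;b=o2+s[1]*d2
    return (a+b)/2,np.linalg.norm(a-b)
E
python3 - <<'E'
from h import *
for n in('scene','top'):
    c=snap(n,n+'0.png'); E=np.array(c['extrinsics']); print(n,c['fx'],c['k1'],-E[:3,:3].T@E[:3,3],-E[2,:3])
print(get_obs())
E
```

```text
pics
scene 359.35942277031086 0.0014492849163526454 [ 0.2866466  -0.66455416  0.61429787] [ 0.38119978  0.7106591  -0.59131241]
top 489.43382423839773 -0.1730630464124737 [ 0.43042389 -0.01758114  1.34046146] [ 0.172356   -0.02001664 -0.98483133]
{'time_s': 0.1, 'qpos': array([-1.34662301e+00,  3.00472737e-01,  1.52152345e+00,  9.73652116e-06,
        1.32069079e+00, -6.66226391e-02]), 'joint_vel': array([ 1.60560732e-04, -1.16081950e-03,  6.38107551e-04, -9.50210796e-04,
       -1.86956884e-05, -5.83134354e-04]), 'tau': array([ 1.25175768e-03, -5.32645404e+01, -3.53283691e+01,  7.09282723e-02,
        2.35116330e-02, -5.90768650e-05]), 'ee_pos': array([ 0.15762824, -0.52668156,  0.20490981]), 'eef_rot': array([-1.64603687,  1.56970197,  1.78634932]), 'force': array([ 0.3179519 , -0.7453396 , -0.13257671]), 'moment': array([-0.03307802, -0.02419659, -0.03421935]), 'grip_width': 0.09366171312904314}
```

View pics/scene0.png

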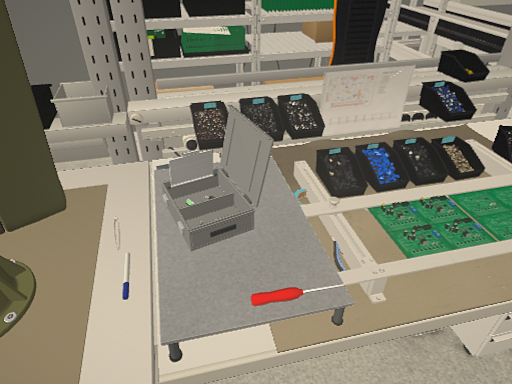

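View pics/top0.png

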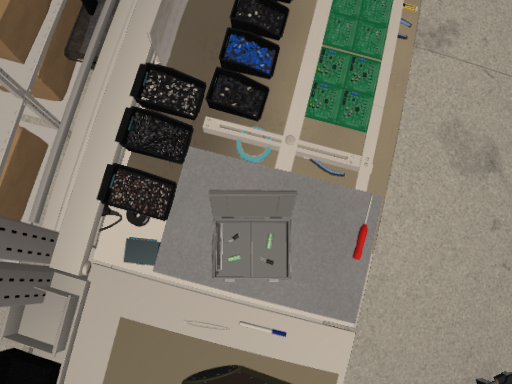

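```bash
python3 - <<'E'
from h import *
a=cv2.imread('pics/top0.png')[180:290,195:310]; cv2.imwrite('pics/topc.png',cv2.resize(a,None,fx=5,fy=5,interpolation=cv2.INTER_CUBIC))
a=cv2.imread('pics/scene0.png')[95:255,145:285]; cv2.imwrite('pics/scenec.png',cv2.resize(a,None,fx=3.75,fy=3.75,interpolation=cv2.INTER_CUBIC))
E
```

```text
(no output)
```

View pics/topc.png

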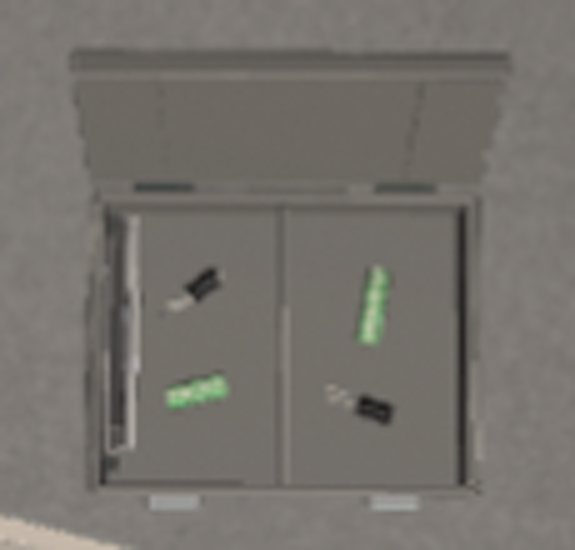

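View pics/scenec.png

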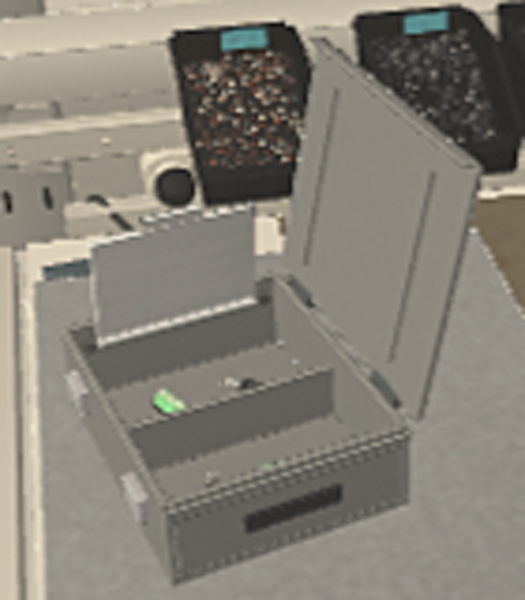

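```bash
python3 - <<'E'
from h import *
t=load('top0.png');s=load('scene0.png')
T=lambda u,v:(195+(u+.5)/5-.5,180+(v+.5)/5-.5)
S=lambda u,v:(145+(u+.5)/3.75-.5,95+(v+.5)/3.75-.5)
for n,p in dict(FL=(90,488),FR=(480,490),BR=(479,197),BL=(97,197)).items(): print('top',n,onz(t,*T(*p),.132).round(4))
for n,p in dict(FL=(66,332),FR=(172,503),BR=(410,432)).items(): print('scene',n,onz(s,*S(*p),.132).round(4))
print('FRbot scene',onz(s,*S(175,583),.072).round(4))
for n,(p,q) in dict(FL=((90,488),(66,332)),FR=((480,490),(172,503)),lidL=((70,52),(312,40)),lidR=((510,55),(478,165)),flapF=((130,448),(92,248)),flapB=((135,215),(255,206))).items(): print(n,*[x.round(4) for x in tri(t,T(*p),s,S(*q))])
E
```

```text
top FL [0.4385 0.0539 0.132 ]
top FR [ 0.4357 -0.1372  0.132 ]
top BR [ 0.5806 -0.1397  0.132 ]
top BL [0.582  0.0506 0.132 ]
scene FL [0.4365 0.0473 0.132 ]
scene FR [ 0.438  -0.1355  0.132 ]
scene BR [ 0.5789 -0.1427  0.132 ]
FRbot scene [ 0.4344 -0.1334  0.072 ]
FL [0.4382 0.0543 0.1273] 0.0006
FR [ 0.4365 -0.1372  0.1338] 0.0018
lidL [0.6224 0.0554 0.2868] 0.0089
lidR [ 0.622  -0.138   0.2893] 0.0036
flapF [0.4567 0.0315 0.1961] 0.0005
flapB [0.5638 0.0295 0.1976] 0.0029
```

```bash
cat >> h.py <<'E'
from scipy.spatial.transform import Rotation as Ro
def R():
    return Ro.from_euler('xyz',get_obs()['eef_rot']).as_matrix()
E
python3 - <<'E'
from h import *
print(R().round(3), ctrl.hold_point_z)
E
```

```text
[[-0.     0.287 -0.958]
 [ 0.001 -0.958 -0.287]
 [-1.    -0.001 -0.   ]] 0.0188
```

Emit:
step_arm(motion=[[[-0.05, 0, 0, 8.8, 0, 0], [-0.05, 0, 0, 8.8, 0, 0], [-0.05, 0, 0, 0, 0, 0], [-0.05, 0, 0, 0, 0, 0], [0, -0.05, -0.03, 0, 0, 0], [0, -0.05, -0.03, 0, 0, 0], [0, -0.05, -0.03, 0, 0, 0], [0, -0.05, -0.03, 0, 0, 0], [0, -0.05, -0.03, 0, 0, 0], [0, -0.05, -0.03, 0, 0, 0], [0, -0.05, -0.03, 0, 0, 0], [0, -0.05, -0.03, 0, 0, 0]]], fingers=0)

```text
time_s: 1.6
ee_pos: [0.4048, -0.1291, 0.4054]
eef_rot: [0.067, 1.571, -3.091]
force: [1.0, -1.6, 1.1]
grip_width: 0.0007
```

Emit:
step_arm(motion=[[[0, -0.05, -0.02, 0, 0, 0], [0, -0.05, -0.02, 0, 0, 0], [0, -0.05, -0.02, 0, 0, 0], [0, -0.05, -0.02, 0, 0, 0], [0, -0.04, -0.02, 0, 0, 0], [0, 0, 0, 0, 0, 0], [0, 0, 0, 0, 0, 0]]])

```text
time_s: 2.48
ee_pos: [0.508, 0.1071, 0.4052]
eef_rot: [0.388, 1.57, -2.77]
force: [0.4, -0.2, -0.0]
grip_width: 0.0004
```

```bash
python3 - <<'E'
from h import *
o=get_obs();print(R().round(4),o['ee_pos'],o['qpos'],o['force'])
E
```

```text
[[-6.000e-04 -1.620e-02 -9.999e-01]
 [-2.000e-04 -9.999e-01  1.620e-02]
 [-1.000e+00  2.000e-04  6.000e-04]] [0.50797076 0.10711463 0.4052052 ] [ 1.37339260e-01  1.66057051e-01  1.23278210e+00 -1.47040159e-04
  1.74336049e+00  1.72436008e+00] [ 0.44651933 -0.24804591 -0.03538806]
```

Emit:
step_arm(motion=[[[0.05, 0, 0, 0, 0, 0], [0.05, 0, 0, 0, 0, 0], [0.05, 0, 0, 0, 0, 0], [0.05, 0, 0, 0, 0, 0], [0.02, 0.02, 0, 0, 0, 0], [0, 0.02, 0, 0, 0, 0], [0, 0, 0, 0, 0, 0]]])

```text
time_s: 3.35
ee_pos: [0.5073, 0.0658, 0.1858]
eef_rot: [2.972, 1.57, -0.189]
force: [0.0, -0.3, -0.3]
grip_width: 0.0001
```

```bash
python3 - <<'E'
from h import *
a=snap('scene','s1.png');b=snap('top','t1.png')
cv2.imwrite('pics/c1.png',np.hstack([cv2.resize(cv2.imread('pics/s1.png')[75:255,125:285],None,fx=2.5,fy=2.5),cv2.resize(cv2.imread('pics/t1.png')[150:300,195:325],None,fx=3,fy=3)]))
E
```

```text
(no output)
```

View pics/c1.png

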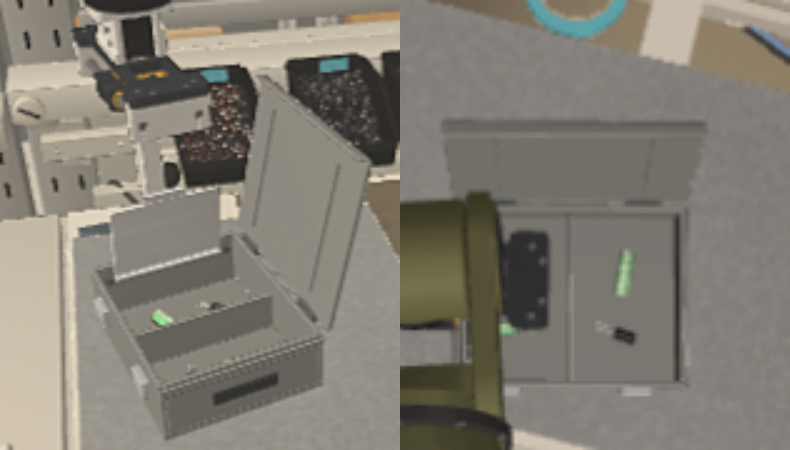

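Emit:
step_arm(motion=[[[0, 0.01, 0, 0, 0, 0], [0, 0.01, 0, 0, 0, 0], [0, 0.008, 0, 0, 0, 0], [0.001, 0.007, 0, 0, 0, 0], [0.003, 0.006, 0, 0, 0, 0], [0.003, 0.006, 0, 0, 0, 0], [0.004, 0.006, 0, 0, 0, 0], [0.005, 0.005, 0, 0, 0, 0], [0.005, 0.005, 0, 0, 0, 0], [0.005, 0.004, 0, 0, 0, 0], [0.007, 0.003, 0, 0, 0, 0], [0.006, 0.003, 0, 0, 0, 0]]])

```text
time_s: 4.95
ee_pos: [0.5062, -0.0057, 0.1459]
eef_rot: [0.157, 1.571, -3.001]
force: [-0.7, 0.1, 0.8]
grip_width: 0.0005
```

```bash
python3 - <<'E'
from h import *
a=snap('scene','s2.png')
cv2.imwrite('pics/c2.png',cv2.resize(cv2.imread('pics/s2.png')[75:255,125:285],None,fx=3,fy=3))
E
```

```text
(no output)
```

View pics/c2.png

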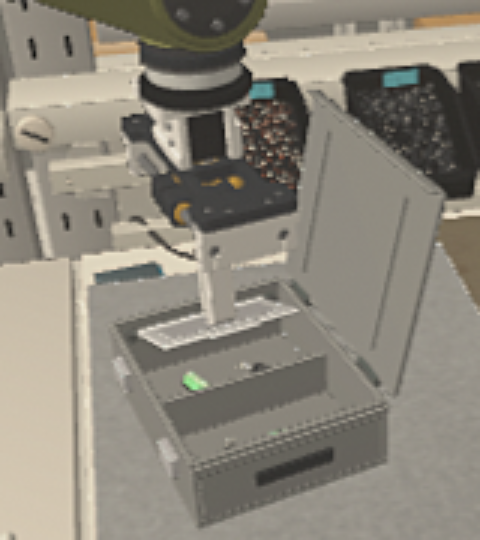

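Emit:
step_arm(motion=[[[0.005, 0.002, 0, 0, 0, 0], [0.005, 0.002, 0, 0, 0, 0], [0.005, 0.002, 0, 0, 0, 0], [0.003, 0.001, 0, 0, 0, 0], [0.002, 0.001, 0, 0, 0, 0], [0, 0, 0, 0, 0, 0], [0, 0, 0, 0, 0, 0]]])

```text
time_s: 5.88
ee_pos: [0.5062, -0.0135, 0.1266]
eef_rot: [3.081, 1.571, -0.077]
force: [0.3, -0.3, -0.5]
grip_width: 0.0004
```

Emit:
step_arm(motion=[[[0.002, 0, 0, 0, 0, 0], [0.001, 0, 0, 0, 0, 0], [0.001, 0, 0, 0, 0, 0], [0, 0, 0, 0, 0, 0], [0, 0, 0, 0, 0, 0]]])

```text
time_s: 6.5
ee_pos: [0.5061, -0.0135, 0.1224]
eef_rot: [-0.694, 1.571, 2.431]
force: [-0.3, 0.2, -0.8]
grip_width: 0.0001
```

Emit:
step_arm(motion=[[[0.001, 0, 0, 0, 0, 0], [0.0005, 0, 0, 0, 0, 0], [0, 0, 0, 0, 0, 0], [0, 0, 0, 0, 0, 0]]])

```text
time_s: 7.0
ee_pos: [0.5062, -0.0135, 0.1212]
eef_rot: [3.061, 1.57, -0.097]
force: [-1.6, 0.3, 6.1]
grip_width: 0.0004
```

Emit:
step_arm(motion=[[[0.0004, 0, 0, 0, 0, 0], [0, 0, 0, 0, 0, 0], [0, 0, 0, 0, 0, 0]]])

```text
time_s: 7.38
ee_pos: [0.5063, -0.0136, 0.1211]
eef_rot: [3.035, 1.57, -0.123]
force: [-2.8, -0.2, 9.6]
grip_width: 0.0001
```

Emit:
step_arm(motion=[[[-0.03, 0, 0, 0, 0, 0], [-0.06, 0, 0, 0, 0, 0], [-0.06, 0, 0, 0, 0, 0], [-0.06, 0, 0, 0, 0, 0], [-0.06, 0.02, 0, 0, 0, 0], [-0.02, 0.02, 0, 0, 0, 0], [0, 0, 0, 0, 0, 0]]])

```text
time_s: 8.25
ee_pos: [0.5057, -0.054, 0.4104]
eef_rot: [2.977, 1.569, -0.182]
force: [-0.3, -0.5, -1.0]
grip_width: 0.0003
```

```bash
python3 - <<'E'
from h import *
a=snap('scene','s3.png');b=snap('top','t3.png')
cv2.imwrite('pics/c3.png',np.hstack([cv2.resize(cv2.imread('pics/s3.png')[75:255,125:285],None,fx=2.5,fy=2.5),cv2.resize(cv2.imread('pics/t3.png')[150:300,195:325],None,fx=3,fy=3)]))
E
```

```text
(no output)
```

View pics/c3.png

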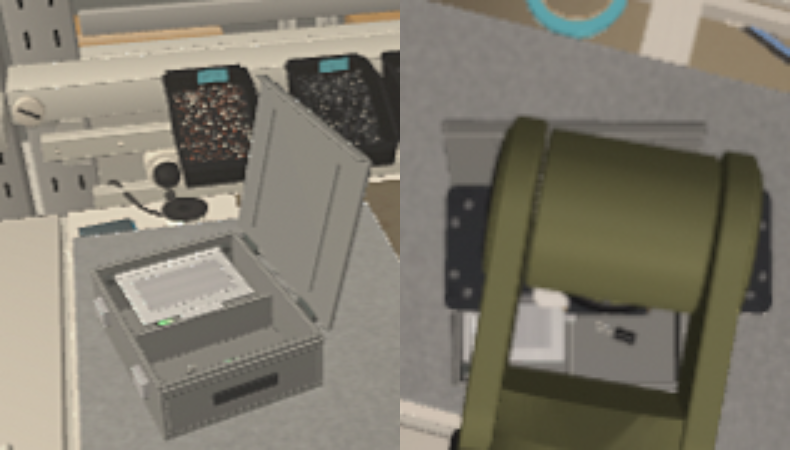

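Emit:
step_arm(motion=[[[0, 0, -0.05, 0, 0, 0], [0, 0, -0.05, 0, 0, 0], [0, 0, -0.05, 0, 0, 0], [0, 0, -0.03, 0, 0, 0], [0, 0, 0, 0, 0, 0], [0.05, 0, 0, 0, 0, 0], [0.05, 0, 0, 0, 0, 0], [0.05, 0, 0, 0, 0, 0], [0, 0, 0, 0, 0, 0]]])

```text
time_s: 9.48
ee_pos: [0.6834, -0.0555, 0.2565]
eef_rot: [-0.128, 1.564, 2.998]
force: [0.2, 0.2, 0.5]
grip_width: 0.0004
```

```bash
python3 - <<'E'
from h import *
a=snap('scene','s4.png')
cv2.imwrite('pics/c4.png',cv2.resize(cv2.imread('pics/s4.png')[35:255,125:305],None,fx=2.5,fy=2.5))
print(get_obs()['qpos'].round(3),proj(a,get_obs()['ee_pos']))
E
```

```text
[-0.135  0.598  0.973  0.     1.572  1.452] [[277.36913629 128.5993936 ]]
```

View pics/c4.png

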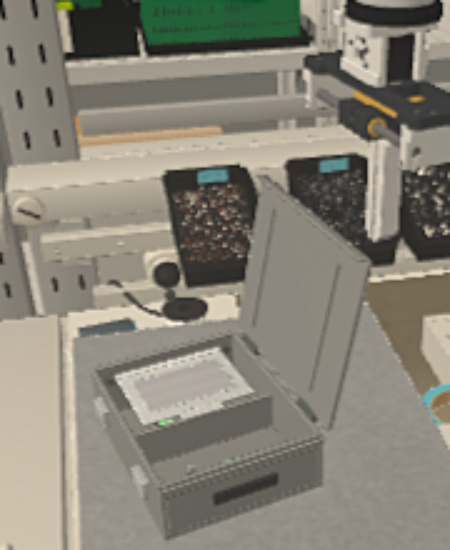

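Emit:
step_arm(motion=[[[0, 0, 0.012, 0, 0, 0], [0, 0, 0.012, 0, 0, 0], [0, 0, 0.01, 0, 0, 0], [0, 0, 0.008, 0, 0, 0], [0, 0, 0.008, 0, 0, 0], [0, 0, 0.008, 0, 0, 0], [0, 0, 0.008, 0, 0, 0], [0, 0, 0.008, 0, 0, 0], [0, 0, 0.008, 0, 0, 0]]])

```text
time_s: 10.65
ee_pos: [0.603, -0.0549, 0.2598]
eef_rot: [2.752, 1.571, -0.406]
force: [2.1, 0.3, 2.4]
grip_width: 0.0005
```

```bash
python3 - <<'E'
from h import *
a=snap('scene','s5.png')
cv2.imwrite('pics/c5.png',cv2.resize(cv2.imread('pics/s5.png')[35:255,125:305],None,fx=2.5,fy=2.5))
print(R().round(3))
E
```

```text
[[-0.    -0.016 -1.   ]
 [-0.    -1.     0.016]
 [-1.     0.     0.   ]]
```

View pics/c5.png

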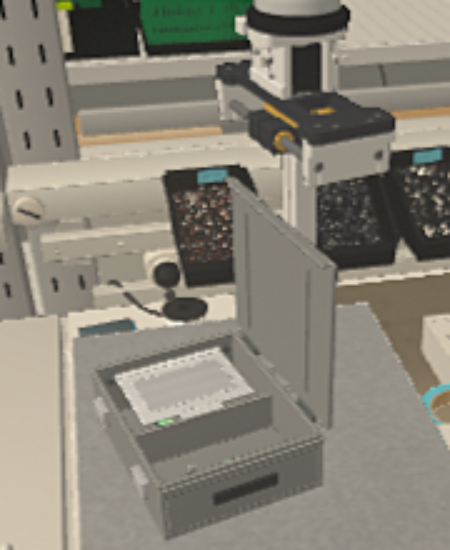

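Emit:
step_arm(motion=[[[0.001, 0, 0.011, 0, 0, 0], [0.001, 0, 0.011, 0, 0, 0], [0.003, 0, 0.013, 0, 0, 0], [0.003, 0, 0.012, 0, 0, 0], [0.005, 0, 0.011, 0, 0, 0], [0.006, 0, 0.011, 0, 0, 0], [0.007, 0, 0.01, 0, 0, 0], [0.007, 0, 0.01, 0, 0, 0], [0.009, 0, 0.009, 0, 0, 0], [0.01, 0, 0.008, 0, 0, 0], [0.011, 0, 0.007, 0, 0, 0], [0.011, 0, 0.006, 0, 0, 0]]])

```text
time_s: 12.2
ee_pos: [0.484, -0.0529, 0.185]
eef_rot: [-0.249, 1.57, 2.877]
force: [1.0, -0.3, 1.1]
grip_width: 0.0007
```

```bash
python3 - <<'E'
from h import *
a=snap('scene','s6.png')
cv2.imwrite('pics/c6.png',cv2.resize(cv2.imread('pics/s6.png')[35:255,125:305],None,fx=2.5,fy=2.5))
E
```

```text
(no output)
```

View pics/c6.png

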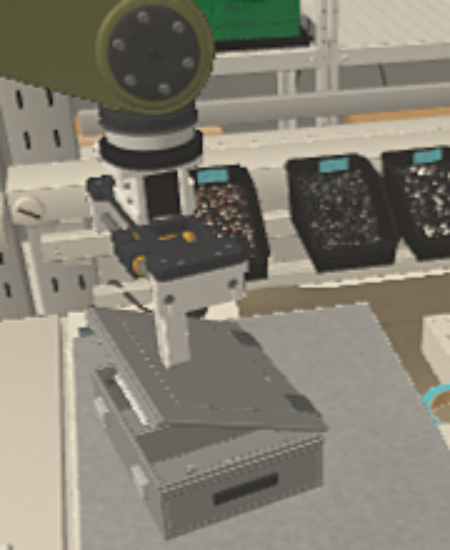

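Emit:
step_arm(motion=[[[0.011, 0, 0.005, 0, 0, 0], [0.011, 0, 0.005, 0, 0, 0], [0.008, 0, 0.004, 0, 0, 0], [0.006, 0, 0.003, 0, 0, 0], [0.004, 0, 0.001, 0, 0, 0], [0.002, 0, 0, 0, 0, 0], [0, 0, 0, 0, 0, 0], [0, 0, 0, 0, 0, 0]]])

```text
time_s: 13.25
ee_pos: [0.4666, -0.0527, 0.1439]
eef_rot: [-3.053, 1.571, 0.072]
force: [-0.5, 0.0, -0.3]
grip_width: 0.0003
```

Emit:
step_arm(motion=[[[0.002, 0, 0, 0, 0, 0], [0.002, 0, 0, 0, 0, 0], [0.001, 0, 0, 0, 0, 0], [0, 0, 0, 0, 0, 0], [0, 0, 0, 0, 0, 0]]])

```text
time_s: 13.88
ee_pos: [0.4665, -0.0526, 0.1388]
eef_rot: [-2.056, 1.571, 1.07]
force: [0.0, -0.5, -0.6]
grip_width: 0.0005
```

Emit:
step_arm(motion=[[[0.001, 0, 0, 0, 0, 0], [0.0005, 0, 0, 0, 0, 0], [0, 0, 0, 0, 0, 0], [0, 0, 0, 0, 0, 0]]])

```text
time_s: 14.38
ee_pos: [0.4666, -0.0527, 0.1381]
eef_rot: [2.912, 1.57, -0.246]
force: [-4.4, 0.7, 9.6]
grip_width: 0.0006
```

Emit:
step_arm(motion=[[[0.0004, 0, 0, 0, 0, 0], [0, 0, 0, 0, 0, 0], [0, 0, 0, 0, 0, 0]]])

```text
time_s: 14.75
ee_pos: [0.4667, -0.0527, 0.1381]
eef_rot: [2.961, 1.57, -0.197]
force: [-5.7, 1.0, 14.5]
grip_width: 0.0007
```

Emit:
step_arm(motion=[[[-0.02, 0, 0, 0, 0, 0], [-0.05, 0, 0, 0, 0, 0], [-0.06, 0, 0, 0, 0, 0], [-0.06, 0, 0, 0, 0, 0], [-0.05, 0.03, 0, 0, 0, 0], [0, 0.06, 0.02, 0, 0, 0], [0, 0.06, 0.02, 0, 0, 0], [0, 0.06, 0.02, 0, 0, 0], [0, 0.06, 0.02, 0, 0, 0], [0, 0.04, 0.02, 0, 0, 0], [0, 0, 0, 0, 0, 0]]])

```text
time_s: 16.12
ee_pos: [0.3611, -0.3602, 0.3762]
eef_rot: [-0.66, 1.57, 2.461]
force: [0.7, 0.6, -0.1]
grip_width: 0.0006
```

```bash
python3 - <<'E'
from h import *
a=snap('scene','s7.png');b=snap('top','t7.png')
cv2.imwrite('pics/c7.png',np.hstack([cv2.resize(cv2.imread('pics/s7.png')[105:265,125:305],None,fx=2.2,fy=2.5),cv2.resize(cv2.imread('pics/t7.png')[170:303,195:325],None,fx=3,fy=3.0)[:398]][0:1]+[cv2.resize(cv2.imread('pics/t7.png')[170:303,195:325],(390,400))]))
E
```

```text
(no output)
```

View pics/c7.png

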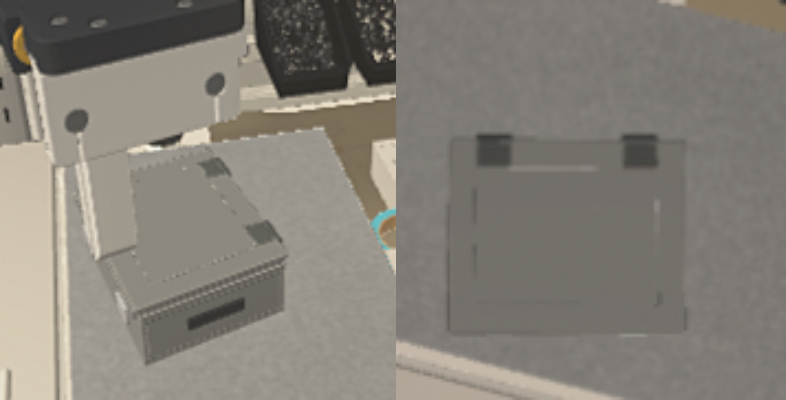

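View pics/t7.png

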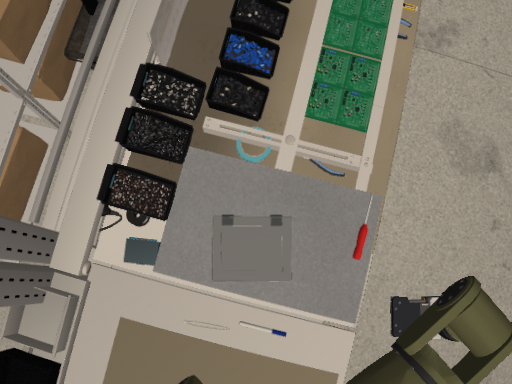

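```bash
python3 - <<'E'
from h import *
t=load('top0.png');b=load('t7.png')
for f,(u,v) in dict(FL=(213,281.5),FR=(291,282)).items(): print(f,onz(b,u,v,.138).round(4))
d=cv2.absdiff(t['pixels'],b['pixels']).max(2)>40
for n,(u0,u1,v0,v1) in dict(driver=(345,385,185,265),tape=(230,280,120,170),pl=(300,350,150,180),tip=(115,165,230,270),spool=(95,160,195,228)).items(): print(n,d[v0:v1,u0:u1].sum())
print(get_obs()['force'],np.abs(get_obs()['joint_vel']).max()); ticket.hand_in()
E
```

```text
FL [0.428  0.0526 0.138 ]
FR [ 0.4249 -0.1374  0.138 ]
driver 0
tape 0
pl 0
tip 0
spool 0
[ 0.32149397 -0.25323772 -0.97104893] 0.025738865365440986
the job is handed in; nothing more can be done
```

I pushed the flap down first, then swung the lid over and pressed it shut, using only the closed fingertips. The job was handed in at about 16 s of the 56 s allowed.

- **Flap:** It met a hard stop at a fingertip height of 0.121 m, which is where its outer face should be when fully down. I pressed with about 10 N, and a picture taken before I touched the lid showed it lying flat over the parts.
- **Lid:** It met a hard stop at 0.138 m, its shut height, under at most about 14.5 N. The last pictures show it closed with no visible gap.
- **Case:** The lid's front corners, picked by eye in the top view, came out at x 0.425–0.428 and y 0.053 and −0.137. The y values match the case corners measured at the start. In x I expected about 0.432, so the reading is 4–7 mm further forward, and I did not check it further. The case looks to be in the same place in the pictures.
- **Other things on the bench:** The top view showed no change at any of the bystanders between start and finish.
- **Hand:** It finished clear at about (0.36, −0.36, 0.38), with no more than about 1 N reading at the wrist.
- **Parts:** I did not touch them, but I could not see them once the lid was shut.

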